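Pin back the sprung tension wheel of a shaker drive

TASK

The shaker needs a new drive belt, so its sprung tension wheel has to be locked back. Put the steel locking pin through the bore of the tension wheel, turn the wheel anticlockwise with it against the spring, feeling with a light push for the hidden hole in the deck, hold the wheel there until the pin drops fully home, then let go so that the pin alone keeps the wheel locked. Never force the pin (it is damaged by more than about 30 N), and leave the other things on the bench where they are.

Things in the scene. Friction and masses are not known exactly. Their poses are not given: they have to be found in the camera images.
- pin_center (a point): Centre of the plain steel locking pin (loose, 80 g, 66 mm long, round all over; z runs along it from tip to head). It starts upright, shank down, in a drilled block. Its head, the part to grip, is 18 mm in diameter and 35 mm long, from 2 mm below to 33 mm above this point. Under the head is a collar 24 mm in diameter, 5 mm thick; its underside, the shoulder, is 7 mm below this point.
- pin_tip (a point): Tip of the locking pin, on its axis, 33 mm below its centre. The shank from here to the shoulder is 10 mm in diameter and 26 mm long, its end tapered over the last 4 mm to 4 mm across.
- pin_block: White drilled block, 56 x 56 x 36 mm, fixed; origin at the centre of its underside. The pin stands in its 13 mm hole, shoulder on the block's top. Which side of the drive unit it is on changes.
- drive: Drive unit of a laboratory shaker, fixed to the bench: white casting 200 (its x) by 300 (its y) mm, flat deck 28 mm above the bench, two fixed pulleys on it at x -20, y -113 and +113 mm of its frame (radius 30 and 18 mm, tops 55 mm above the bench) and the tension wheel between them. Origin: on the wheel's axis at bench level; z up.
- wheel_hub (a point): Centre of the tension wheel's upper face, on its axis. The wheel is a plain metal disc, 150 mm in diameter, 30 to 42 mm above the bench. A hub with a coil spring round it stands on it, 16 mm in diameter up to 54 mm above the bench, and a black idler roller opposite the bore: 44 mm in diameter, up to 65 mm above the bench, 44 mm from the axis.
- wheel (a joint): Angle of the sprung tension wheel in rad: 0 at rest on its stop, growing as it turns anticlockwise seen from above; end stop at 1.15. The spring drives it back towards 0 with 0.12 N m at rest plus 0.2 N m per rad (2 N at the bore at rest, 5 N at 0.9 rad). It does not stay where it is left unless locked.
- wheel_bore (a point): Mouth (centre, at the wheel's upper face, 42 mm above the bench) of the bore right through the wheel near its rim: 12 mm in diameter, 12 mm deep, 60 mm from the wheel's axis, at the angle (wheel joint - 0.45 rad) from the drive unit's +x. A pin put through it stands on the deck, shoulder 12 mm above the wheel; while held, it can serve as the handle that turns the wheel.
- deck_edge (a point): A point on the deck's surface at x 90, y 0 mm of the drive unit. The locking hole is in this deck under the wheel, out of sight: 13 mm square, 14 mm deep, 60 mm from the wheel's axis. It lies under the bore at a wheel angle between 0.55 and 0.95 rad, different on every unit, and must be felt for. In it the pin is fully home when its shoulder rests on the wheel, its tip 12 mm below the deck.
- tube_block: Bystander: a block like the pin's, on the other side, with a capped tube in it; origin at the centre of its underside.
- tube: Bystander: capped sample tube, 42 mm tall, standing in tube_block; origin at the centre of its underside.
- jar: Bystander: clear lidded jar, 52 mm across, 55 mm tall; origin at the centre of its underside.
- cap: Bystander: loose white bottle cap, 34 mm across, 12 mm tall; origin at the centre of its underside.
- wash_bottle: Bystander: white plastic bottle, 64 mm across, 150 mm tall; origin at the centre of its underside.
- vial: Bystander: small amber bottle, 28 mm across, 50 mm tall; origin at the centre of its underside.

How it is judged:
By the outcome, as a careful person would: the job done as asked, in the order asked, and still so for the second after the job is handed in, with the robot touching nothing.
It also fails if it takes over 72 s, if anything falls off the work surface, if the arm or the gripper's body presses on something with over 40 N, if the wrist force passes 120 N, or if a joint passes its speed limit or range.

ROBOT

A 7-joint arm with a two-finger parallel gripper is mounted at the origin on the work surface. World frame = base frame: x ahead of the robot, y to its left, z up, the work surface at z = 0. Lengths are in m, angles in rad, forces in N, time in s.
With the tool pointing down it reaches from about 0.4 to 0.85 m from the base axis. Payload 10.4 kg.
Tool frame: the origin (TCP) lies at the very end of the fingers, on their centre line; the grasp point (between the pads) lies 19 mm behind it; x points along the fingers, z is the direction in which the jaws open and shut, and the axes are right-handed (so a half turn about x gives the same grasp; the last joint's range is limited). The gripper opens to 85 mm and grips with 20 to 120 N. Pads are 22 mm wide; open, the fingers measure 114 mm over their backs; the gripper's body (76 mm by 85 mm) begins 54 mm behind the grasp point. The pads swing forward as they close: fully open they stand 13 mm farther back than shut.
Start: joints at [1.238, 0.332, -0.065, 1.46, 0.022, 1.35, -0.088], TCP at [0.191, -0.595, 0.208] pointing down, gripper open.
Joint ranges: [-2.6, 2.6], [-0.5, 2.12], [-1.47, 1.34], [0.16, 2.42], [-1.27, 4.41], [0.06, 2.06], [-2.6, 2.6]. Speed limits (rad/s): [2.22, 2.22, 2.79, 2.79, 3.14, 3.14, 3.14].

INTERFACE

Orientations are given as a unit quaternion [x, y, z, w].
In Python, from workcell import telemetry, viewer, manip, spot_in, mark_of gives the robot as it stands. The module is installed in compiled form; this text tells all that it offers.
- The arm moves only by the shell command python3 -m crank 'ROWS' [FORCE]. ROWS is JSON, a list of rows, each a list of 3 entries, a list of its own where there are three numbers: the closure, from 0 (fully open) to 1 (shut), then the shift along the world's x, y, z in cm, then the turn, a rotation vector about the world's x, y, z in rad. A call has 1 to 12 rows; each row shifts and turns the commanded pose from where the row before left it; what a row does not reach is not made up. A row lasts 1/12 s, in which the tool goes at most 41.7 mm and 7.16 degrees, less where a joint would pass 70% of its speed; a pose out of reach is approached as far as the arm can. A call with a gripper value outside its range is refused whole. The fingers move at their own pace and stop on an object; FORCE is the grip in N (left out, the last holds). Time passes only in rows, so rows that do not move let the fingers close. It gives the time, the measured TCP pose, the force and the opening at its end, in the units of the state.
- telemetry.get_obs(): the state, without advancing time (a new reading comes with each control period).
- viewer.camera(name): name is "scene" or "side" or "wrist"; returns a dict with "frame" (400x640x3 uint8, red, green, blue), "intrinsics" (3x3 intrinsics, pixels), "k1" (the pictures are not rectified: a ray, as slopes to the right and down, at radius r is drawn at 1 + k1 r^2 times it, then the intrinsics apply), "cam_to_world" (4x4, takes a point from camera to world coordinates). Camera axes: x right, y up, looking along -z (the intrinsics and any distortion apply to the point x, -y, -z); pixel columns grow to the right and rows downward; lengths in m; the calibration is good to about 2 mm. A picture is of the moment at which its call begins. There is no depth.
- manip.hand_in(): hands the job in, once; it reports no verdict.
Trained networks look in a picture, given as the dict that the camera call returned (one of the last four; its "shot" number tells which), for a name from the list of things; names that differ only in an ending like _2 or _b are one class to them, and where a whole thing is asked for, a point or a joint stands for the part that bears it (a point fixed in the world has none). Each returns a list of dicts, best first, with "conf" (0 to 1); they miss things now and then, are a little off and sometimes report something else, mostly with a low value. They report only what shows in the picture. A call takes as long as a camera call.
- spot_in(thing, picture): "location" ([x, y, z] in m, in the coordinates of the camera as it stood for that picture, good to about 4 mm: the middle of the surface that is visible of it).
- mark_of(thing, picture): "location" ([x, y, z] in m, in the coordinates of the camera as it stood for that picture, good to about 4 mm: a listed point, or the origin of a listed thing).
The state is a dict: "clock": time; "joint_pos": joint angles; "joint_velocities": joint speeds; "tau": joint torques, N m; "position": TCP position; "ee_rot": TCP orientation; "ft_force": force on the tool from outside, world axes, zero at the start; "torque": the same for the moment, N m; "grip_width": opening from 0.0 (shut) to 1.0 (fully open).
Only numpy, scipy, OpenCV 4.12 (cv2) and the standard library are available. Lean on these libraries where they do the work, as an engineer would, in place of code of your own. Each camera call takes 0.05 s, during which the arm holds its last target. There are 200 camera calls.

## Working session

There is one attempt and no reset: what is moved stays moved. The work goes in short steps, Python scripts to look and compute and a shell command to move; the robot and the scene stay as the last step left them, time stands still between calls to the robot, and variables do not carry over. Pictures are saved under pics/ and viewed, about 8 in all and at most 12, crops included, and the job is handed in when it is done.

```bash
mkdir -p pics; cat > h.py <<'E'
import numpy as np,cv2
from workcell import telemetry,viewer,manip,spot_in,mark_of
def w(p,c): M=np.array(c["cam_to_world"]); return M[:3,:3]@np.array(p)+M[:3,3]
def marks(cam,names,f=mark_of):
    c=viewer.camera(cam)
    for n in names:
        r=f(n,c)
        print(cam,n,[(np.round(w(d["location"],c)*1000,1).tolist(),round(d["conf"],2)) for d in r[:2]])
    return c
def save(c,n): cv2.imwrite("pics/"+n,c["frame"][:,:,::-1])
def ray(c,u,v,z):
    K=np.array(c["intrinsics"]); d=cv2.undistortPoints(np.array([[[u,v]]],float),K,np.array([c["k1"],0,0,0,0.]))[0,0]
    M=np.array(c["cam_to_world"]); r=M[:3,:3]@np.array([d[0],-d[1],-1]); t=(z-M[2,3])/r[2]; return M[:3,3]+t*r
E
python3 - <<'E'
from h import *
N=["pin_center","pin_tip","pin_block","drive","wheel_hub","wheel_bore","deck_edge","tube_block","jar","cap","wash_bottle","vial"]
cs=[marks(c,N) for c in ("scene","side")]
cv2.imwrite("pics/a.png",cv2.resize(np.vstack([c["frame"][:,:,::-1] for c in cs]),(480,600)))
save(cs[0],"s.png"); save(cs[1],"d.png")
o=telemetry.get_obs();print({k:np.round(v,3).tolist() for k,v in o.items()})
E
```

```text
scene pin_center [([449.0, 325.5, 41.7], 0.43)]
scene pin_tip [([451.2, 325.6, 8.2], 0.57)]
scene pin_block [([447.6, 323.8, 1.7], 0.76)]
scene drive [([558.3, -42.1, -3.4], 0.92)]
scene wheel_hub [([558.2, -42.7, 40.1], 0.86)]
scene wheel_bore [([596.3, -82.5, 38.0], 0.64)]
scene deck_edge [([643.8, -70.9, 29.2], 0.85)]
scene tube_block [([510.3, -286.5, 1.5], 0.89)]
scene jar [([616.8, 314.6, 3.9], 0.79)]
scene cap [([626.8, -300.4, -1.8], 0.62)]
scene wash_bottle [([545.7, -432.2, 2.2], 0.98)]
scene vial [([567.0, 408.1, -0.2], 0.7)]
side pin_center [([450.1, 324.8, 39.8], 0.44)]
side pin_tip [([449.0, 327.1, 8.9], 0.64)]
side pin_block [([448.8, 324.4, -0.3], 0.91), ([617.8, 311.3, 3.2], 0.68)]
side drive [([555.7, -43.4, -1.8], 0.81), ([594.9, -84.0, 42.7], 0.53)]
side wheel_hub [([554.1, -45.0, 38.5], 0.56), ([505.7, -289.4, 0.6], 0.51)]
side wheel_bore [([595.4, -83.0, 44.3], 0.85)]
side deck_edge [([644.2, -74.7, 28.2], 0.8)]
side tube_block [([503.8, -288.6, 4.5], 0.56), ([552.4, -37.5, 1.7], 0.37)]
side jar [([617.2, 309.9, 3.2], 0.83)]
side cap [([620.4, -300.6, 2.9], 0.62)]
side wash_bottle [([447.6, 329.9, 1.2], 0.61), ([536.5, -435.4, 1.9], 0.58)]
side vial [([566.9, 401.3, 2.8], 0.67)]
{'clock': 1.3, 'joint_pos': [1.238, 0.332, -0.065, 1.46, 0.022, 1.35, -0.088], 'joint_velocities': [0.001, 0.0, -0.001, -0.001, -0.0, 0.001, -0.0], 'tau': [0.0, -62.522, 0.049, -39.182, 0.016, 0.002, 0.0], 'position': [0.191, -0.595, 0.208], 'ee_rot': [0.417, 0.571, -0.417, 0.571], 'ft_force': [-0.854, 0.008, -0.369], 'torque': [0.052, 0.004, 0.011], 'grip_width': 1.003}
```

View image.

```bash
python3 - <<'E'
from h import *
from scipy.spatial.transform import Rotation as R
o=telemetry.get_obs();q=R.from_quat(o["ee_rot"]);print(q.as_matrix().round(3))
for s in (1,-1):
    t=R.from_matrix(np.array([[0,0,-1],np.cross([0,s,0],[0,0,-1]),[0,s,0]]).T)
    print(s,(t*q.inv()).as_rotvec().round(3))
E
```

```text
[[ 0.     0.952  0.305]
 [-0.     0.305 -0.952]
 [-1.    -0.     0.   ]]
1 [-0.     0.     2.832]
-1 [ 0.    0.   -0.31]
```

View pics/s.png

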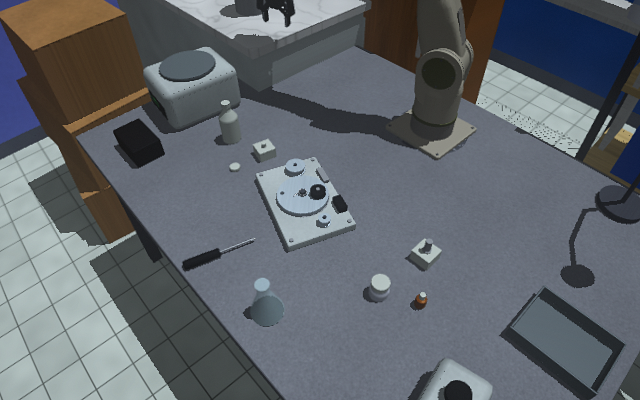

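View pics/d.png

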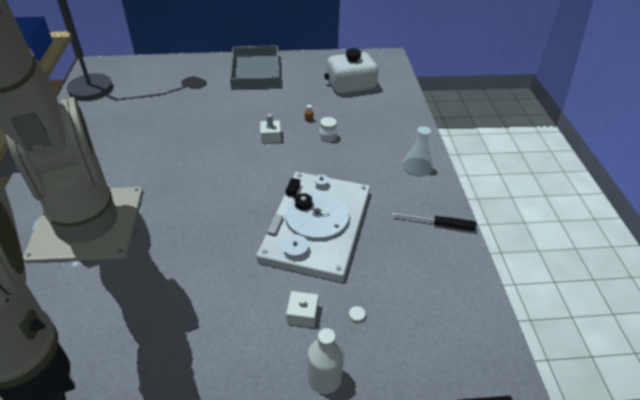

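```bash
python3 -m crank '[[0,[1.9,3.6,0],[0,0,0.118]],[0,[1.9,3.6,0],[0,0,0.118]],[0,[1.9,3.6,0],[0,0,0.118]],[0,[1.9,3.6,0],[0,0,0.118]],[0,[1.9,3.6,0],[0,0,0.118]],[0,[1.9,3.6,0],[0,0,0.118]],[0,[1.9,3.6,0],[0,0,0.118]],[0,[1.9,3.6,0],[0,0,0.118]],[0,[1.9,3.6,0],[0,0,0.118]],[0,[1.9,3.6,0],[0,0,0.118]],[0,[1.9,3.6,0],[0,0,0.118]],[0,[1.9,3.6,0],[0,0,0.118]]]' 40
python3 -m crank '[[0,[0.25,4,0],[0,0,0.118]],[0,[0.25,4,0],[0,0,0.118]],[0,[0.25,4,0],[0,0,0.118]],[0,[0.25,4,0],[0,0,0.118]],[0,[0.25,4,0],[0,0,0.118]],[0,[0.25,4,0],[0,0,0.118]],[0,[0.25,4,0],[0,0,0.118]],[0,[0.25,4,0],[0,0,0.118]],[0,[0.25,4,0],[0,0,0.118]],[0,[0.25,4,0],[0,0,0.118]],[0,[0.25,4,0],[0,0,0.118]],[0,[0,0,0],[0,0,0.118]]]'
python3 -m crank '[[0,[0,0,0],[0,0,0]],[0,[0,0,0],[0,0,0]]]'
python3 - <<'E'
from h import *
from scipy.spatial.transform import Rotation as R
o=telemetry.get_obs();print(o["clock"],o["position"],o["joint_pos"],R.from_quat(o["ee_rot"]).as_matrix().round(3))
c=marks("wrist",["pin_center","pin_tip","pin_block"]);save(c,"w1.png")
E
```

```text
clock: 2.3
position: [0.4191, -0.1614, 0.2079]
ee_rot: [-0.057, 0.705, 0.056, 0.705]
ft_force: [1.5, -0.2, -0.2]
grip_width: 1.0
clock: 3.3
position: [0.4435, 0.2851, 0.2077]
ee_rot: [-0.502, 0.495, 0.505, 0.497]
ft_force: [-1.6, 0.3, 0.4]
grip_width: 0.999
clock: 3.47
position: [0.446, 0.2765, 0.2073]
ee_rot: [-0.499, 0.501, 0.499, 0.501]
ft_force: [-0.5, -0.0, -0.1]
grip_width: 1.004
3.4667 [0.44602009 0.27653199 0.2072868 ] [ 0.2735533   0.24956644 -1.04272808  1.68282598  0.22055734  1.33716124
  0.76048778] [[-0.001 -1.     0.003]
 [ 0.     0.003  1.   ]
 [-1.     0.001  0.   ]]
wrist pin_center [([446.4, 324.9, 48.8], 0.71)]
wrist pin_tip [([446.9, 321.1, 10.9], 0.68)]
wrist pin_block [([444.0, 323.0, -3.7], 0.83)]
```

```bash
python3 -m crank '[[0,[0.25,2.4,-1.5],[0,0,0]],[0,[0,2.4,-2],[0,0,0]],[0,[0,0,-3],[0,0,0]],[0,[0,0,-3],[0,0,0]],[0,[0,0,0],[0,0,0]],[0,[0,0,0],[0,0,0]]]'
python3 - <<'E'
from h import *
c=marks("wrist",["pin_center","pin_tip","pin_block"]);save(c,"w1.png")
# project helper: tcp point at z 76 in image
M=np.array(c["cam_to_world"]);K=np.array(c["intrinsics"])
p=telemetry.get_obs()["position"];print(p,M[:3,3])
for q in ([.4485,.325,.076],[.4485,.325,.036]):
    a=M[:3,:3].T@(np.array(q)-M[:3,3]);x=np.array([a[0],-a[1]])/-a[2];x=x*(1+c["k1"]*(x@x));print(K[:2,:2]@x+K[:2,2])
E
```

```text
clock: 4.17
position: [0.4484, 0.3234, 0.1123]
ee_rot: [-0.499, 0.501, 0.5, 0.5]
ft_force: [0.1, 0.1, 1.3]
grip_width: 1.0
wrist pin_center [([443.9, 324.9, 47.0], 0.65)]
wrist pin_tip [([446.1, 322.4, 7.8], 0.83)]
wrist pin_block [([443.9, 325.4, -4.5], 0.79)]
[0.4497296  0.32500871 0.11465382] [0.38078703 0.32381168 0.27941419]
[316.52577893 221.47639524]
[316.20915721 204.4471606 ]
```

View pics/w1.png

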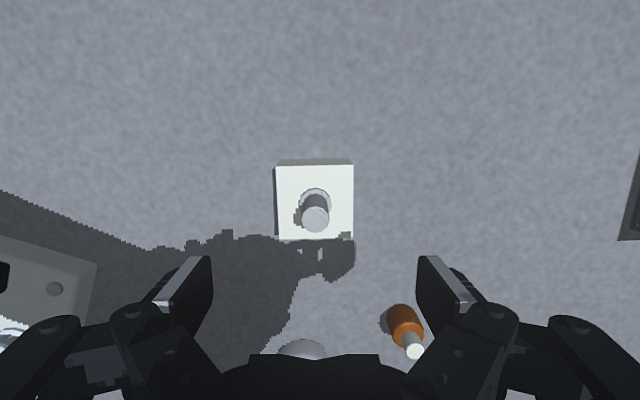

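```bash
python3 -m crank '[[0.3,[-0.15,0,-2],[0,0,0]],[0.3,[0,0,-2],[0,0,0]],[0.3,[0,0,-1.5],[0,0,0]],[0.3,[0,0,-1],[0,0,0]],[0.3,[0,0,0],[0,0,0]],[0.9,[0,0,0],[0,0,0]],[1,[0,0,0],[0,0,0]],[1,[0,0,0],[0,0,0]],[1,[0,0,0],[0,0,0]],[1,[0,0,0],[0,0,0]],[1,[0,0,0],[0,0,0]],[1,[0,0,0],[0,0,0]]]' 60
python3 - <<'E'
from h import *
o=telemetry.get_obs();print(o["position"],o["ft_force"],o["torque"],o["grip_width"])
c=marks("wrist",["pin_center"]);save(c,"w2.png")
E
```

```text
clock: 5.37
position: [0.4478, 0.3251, 0.0487]
ee_rot: [-0.5, 0.499, 0.5, 0.501]
ft_force: [-0.7, -1.8, 5.7]
grip_width: 0.153
[0.44778015 0.32509266 0.04865881] [-0.74914832 -1.82419196  5.66037401] [-0.29026811  0.08081515 -0.03665999] 0.15345149521760607
wrist pin_center [([446.8, 323.3, 46.1], 0.93)]
```

```bash
python3 -m crank '[[1,[0,0,0.5],[0,0,0]],[1,[0,0,1.5],[0,0,0]],[1,[0,0,3],[0,0,0]],[1,[0,0,3],[0,0,0]],[1,[0,0,2],[0,0,0]],[1,[0.5,-1.3,0],[0,0,0]],[1,[1,-2.7,0],[0,0,0]],[1,[1.3,-3.6,0],[0,0,0]],[1,[1.3,-3.6,0],[0,0,0]],[1,[1.3,-3.6,0],[0,0,0]],[1,[1.3,-3.6,0],[0,0,0]],[1,[1.3,-3.6,0],[0,0,0]]]'
python3 -m crank '[[1,[1.3,-3.6,0],[0,0,0]],[1,[1.3,-3.6,0],[0,0,0]],[1,[1.3,-3.6,0],[0,0,0]],[1,[1.3,-3.6,0],[0,0,0]],[1,[1,-2.7,0],[0,0,0]],[1,[0.7,-1.9,0],[0,0,0]],[1,[0,0,0],[0,0,0]],[1,[0,0,0],[0,0,0]],[1,[0,0,0],[0,0,0]]]'
python3 - <<'E'
from h import *
o=telemetry.get_obs();print(o["position"],o["ft_force"],o["torque"],o["grip_width"])
c=marks("wrist",["pin_center","pin_tip","wheel_bore","wheel_hub","deck_edge"]);save(c,"w2.png")
for n in ("scene","side"): marks(n,["pin_center","pin_tip","wheel_bore","wheel_hub"])
E
```

```text
clock: 6.47
position: [0.5275, 0.1031, 0.1491]
ee_rot: [0.501, -0.5, -0.5, -0.5]
ft_force: [1.1, -0.1, -0.6]
grip_width: 0.159
clock: 7.22
position: [0.596, -0.0841, 0.1485]
ee_rot: [-0.5, 0.499, 0.5, 0.5]
ft_force: [-0.2, 0.9, -0.5]
grip_width: 0.157
[ 0.59604943 -0.08407175  0.14846542] [-0.16748929  0.92687046 -0.45512014] [ 0.06487268 -0.02943335  0.04029343] 0.15721756510768076
wrist pin_center [([591.8, -84.2, 150.3], 0.92)]
wrist pin_tip [([595.1, -85.9, 107.4], 0.74)]
wrist wheel_bore [([594.2, -87.9, 44.4], 0.69), ([553.0, -40.0, 42.0], 0.66)]
wrist wheel_hub [([554.6, -39.0, 40.9], 0.85)]
wrist deck_edge [([634.2, -72.4, 30.0], 0.96)]
scene pin_center [([599.2, -85.4, 143.3], 0.48)]
scene pin_tip [([599.8, -86.4, 106.5], 0.61)]
scene wheel_bore [([596.2, -80.3, 39.5], 0.9), ([540.2, -433.6, 3.5], 0.33)]
scene wheel_hub [([557.0, -43.8, 38.3], 0.77), ([540.1, -435.6, 1.3], 0.36)]
side pin_center [([594.3, -81.8, 140.6], 0.5)]
side pin_tip []
side wheel_bore [([592.3, -86.1, 43.1], 0.65)]
side wheel_hub [([556.3, -47.1, 40.0], 0.72)]
```

View pics/w2.png

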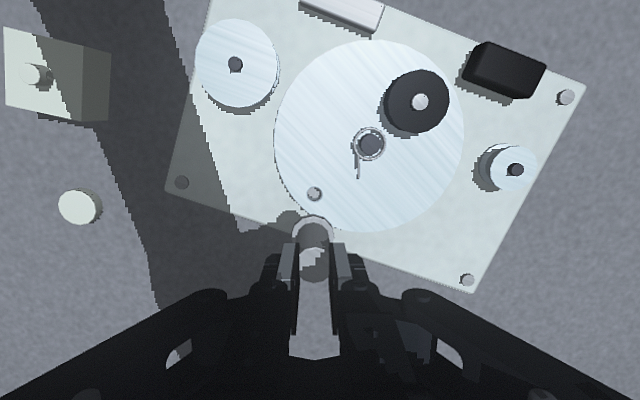

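```bash
python3 - <<'E'
from h import *
c=viewer.camera("wrist")
print(telemetry.get_obs()["position"])
for n,u,v,z in (("bore",314,194,.042),("hub",370,143,.054),("collar top",313.5,231,.1425),("wheel L",274,138,.042),("wheel R",465,138,.042),("wheel T",369,39,.042),("wheel B",369,232,.042)): print(n,(ray(c,u,v,z)*1000).round(1))
im=c["frame"][150:300,230:400,::-1]; cv2.imwrite("pics/w2c.png",cv2.resize(im,None,fx=4,fy=4,interpolation=cv2.INTER_CUBIC))
E
```

```text
[ 0.5960588  -0.08526829  0.14752623]
bore [595.5 -85.2  42. ]
hub [552.8 -42.8  54. ]
collar top [591.1 -85.5 142.5]
wheel L [ 550.  -116.8   42. ]
wheel R [550.2  33.4  42. ]
wheel T [479.  -45.1  42. ]
wheel B [628.8 -38.4  42. ]
```

View pics/w2c.png

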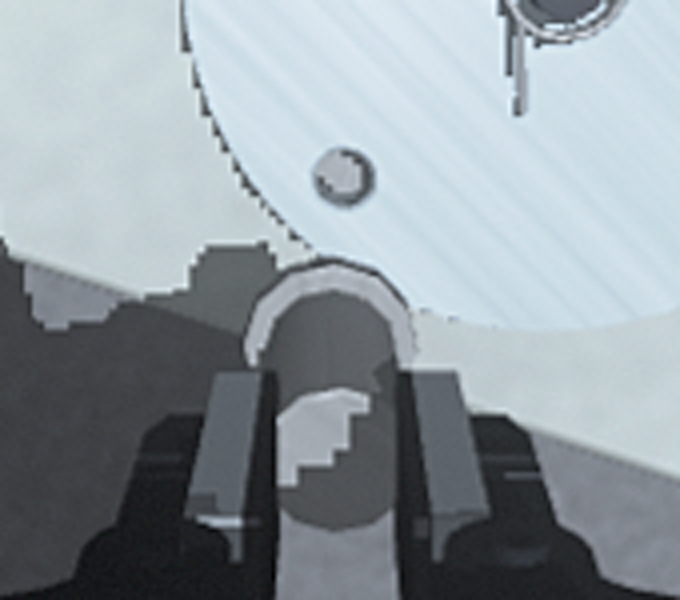

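```bash
python3 - <<'E'
from h import *
c=viewer.camera("wrist")
for n,u,v,z in (("bore",316,194.5,.042),("collar top far",312.4,216.5,.1405),("collar bot far",312.4,214.25,.1355),("headtop c",314,264.75,.1755),("left",291,232.5,.1405),("right",333.7,232.5,.1405)): print(n,(ray(c,u,v,z)*1000).round(1))
M=np.array(c["cam_to_world"]);print(M.round(3), telemetry.get_obs()["joint_pos"])
E
```

```text
bore [595.9 -83.6  42. ]
collar top far [583.6 -86.1 140.5]
collar bot far [583.9 -86.1 135.5]
headtop c [595.  -85.3 175.5]
left [592.7 -97.8 140.5]
right [592.7 -74.5 140.5]
[[ 0.    -0.964 -0.265  0.528]
 [ 1.     0.     0.    -0.085]
 [-0.    -0.265  0.964  0.315]
 [ 0.     0.     0.     1.   ]] [ 0.71871764  0.44862275 -0.84309995  1.56849225  0.34471057  1.28030155
  1.3960718 ]
```

```bash
python3 -m crank '[[1,[0,0.2,-1.5],[0,0,0]],[1,[0,0,-2],[0,0,0]],[1,[0,0,-1.7],[0,0,0]],[1,[0,0,-0.9],[0,0,0]],[1,[0,0,0],[0,0,0]],[1,[0,0,0],[0,0,0]]]'
python3 - <<'E'
from h import *
print(telemetry.get_obs()["position"],telemetry.get_obs()["ft_force"])
c=[viewer.camera(n) for n in("wrist","scene","side")]
for k,q in zip(c,([.596,-.0845,.09],[.596,-.0845,.05],[.596,-.0845,.05])):
    M=np.array(k["cam_to_world"]);K=np.array(k["intrinsics"]);a=M[:3,:3].T@(np.array(q)-M[:3,3]);x=np.array([a[0],-a[1]])/-a[2];x=x*(1+k["k1"]*(x@x));print(K[:2,:2]@x+K[:2,2])
    u,v=(K[:2,:2]@x+K[:2,2]).astype(int);h=60 if k is c[0] else 25
    k["crop"]=cv2.resize(k["frame"][max(0,v-h):v+h,u-h:u+h,::-1],(260 if h==25 else 280,)*2,interpolation=cv2.INTER_CUBIC)
cv2.imwrite("pics/x.png",np.hstack([cv2.resize(k["crop"],(266,266)) for k in c]))
E
```

```text
clock: 8.62
position: [0.5961, -0.0832, 0.0868]
ee_rot: [-0.5, 0.5, 0.5, 0.5]
ft_force: [0.2, -0.6, -0.1]
grip_width: 0.154
[ 0.59610266 -0.08317866  0.08677834] [ 0.20094502 -0.56211102 -0.14634843]
[311.40161187 245.29545195]
[282.04977531 189.88355418]
[335.58216291 223.24342536]
```

View pics/x.png

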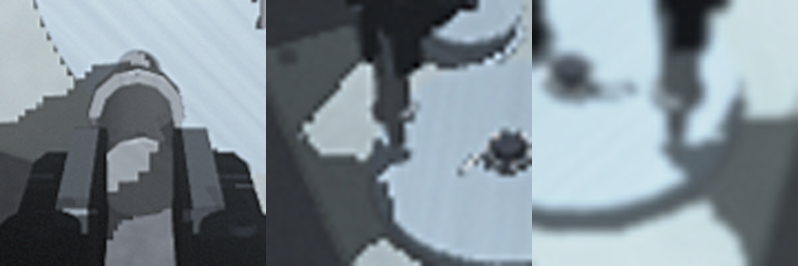

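```bash
python3 - <<'E'
from h import *
c=viewer.camera("wrist")
print((ray(c,311+(140-133)*.451,185+50*.451,.042)*1000).round(1),(ray(c,311+(137-133)*.451,185+70*.451,.080)*1000).round(1))
E
python3 -m crank '[[1,[0,0,-0.3],[0,0,0]],[1,[0,0,-0.2],[0,0,0]],[1,[0,0,-0.2],[0,0,0]],[1,[0,0,0],[0,0,0]],[1,[0,0,0],[0,0,0]]]'
```

```text
[590.7 -83.1  42. ] [584.6 -83.9  80. ]
clock: 9.23
position: [0.5959, -0.0832, 0.0794]
ee_rot: [-0.5, 0.5, 0.5, 0.5]
ft_force: [-1.2, 0.4, 0.8]
grip_width: 0.153
```

```bash
python3 -m crank '[[1,[0,0.05,-0.15],[0,0,0]],[1,[0,0,-0.15],[0,0,0]],[1,[0,0,0],[0,0,0]],[1,[0,0,0],[0,0,0]]]'
```

```text
clock: 9.57
position: [0.596, -0.0827, 0.0764]
ee_rot: [-0.5, 0.5, 0.5, 0.5]
ft_force: [-0.1, -0.0, -1.3]
grip_width: 0.153
```

```bash
python3 -m crank '[[1,[0,0,-0.2],[0,0,0]],[1,[0,0,-0.2],[0,0,0]],[1,[0,0,0],[0,0,0]],[1,[0,0,0],[0,0,0]]]'
```

```text
clock: 9.9
position: [0.596, -0.0828, 0.0724]
ee_rot: [-0.5, 0.5, 0.5, 0.5]
ft_force: [0.2, -0.2, -0.8]
grip_width: 0.152
```

```bash
python3 -m crank '[[1,[0,0,-0.2],[0,0,0]],[1,[0,0,-0.1],[0,0,0]],[1,[0,0,-0.1],[0,0,0]],[1,[0,0,0],[0,0,0]],[1,[0,0,0],[0,0,0]]]'
```

```text
clock: 10.32
position: [0.596, -0.0827, 0.0685]
ee_rot: [-0.5, 0.5, 0.5, 0.5]
ft_force: [0.1, -0.6, -1.2]
grip_width: 0.155
```

```bash
for i in 1 2 3; do python3 -m crank '[[1,[0,0,-0.1],[0,0,0]],[1,[0,0,0],[0,0,0]],[1,[0,0,0],[0,0,0]]]' | grep -E "pos|force"; done
```

```text
position: [0.5961, -0.0827, 0.0675]
ft_force: [0.1, -0.8, -0.5]
position: [0.5961, -0.0828, 0.0666]
ft_force: [0.2, -0.6, -0.5]
position: [0.5967, -0.0827, 0.0662]
ft_force: [-0.3, 0.2, 4.5]
```

```bash
python3 - <<'E'
from h import *
c=dict(viewer.camera("wrist"));M=np.eye(4);M[:3]=[[0,-.964,-.265,.528],[1,0,0,-.085],[0,-.265,.964,.315]];c["cam_to_world"]=M
P=lambda u,v,z:(ray(c,u,v,z)*1000)
a,b,d=P(165,188,.028),P(473,292,.028),P(588,88,.028)
print(a,b,d,np.linalg.norm(b-a),np.linalg.norm(b-d))
e=b-a;f=b-d;print("drive x ang",np.arctan2(e[1],e[0])-np.pi/2,np.arctan2(f[1],f[0]))
r=P(420,101,.065);bo=P(316,194.5,.042);h=P(370,143,.054);print(r,h,bo);e=bo-r;print("roller-bore",np.linalg.norm(e[:2]),np.arctan2(e[1],e[0]), "axis",r[:2]+e[:2]*44/104)
E
```

```text
[ 593.65050786 -213.21312258   28.        ] [693.54107431  64.17144439  28.        ] [512.93853072 131.37230207  28.        ] 294.8225284167449 192.6998547578559
drive x ang -0.3456580948303105 -0.35621922362159786
[522.6104267  -10.46559787  65.        ] [552.69244773 -42.38444155  54.        ] [595.90385252 -83.19757736  42.        ]
roller-bore 103.25631752330777 -0.781553328619295 axis [553.61918378 -41.23681996]
```

```bash
python3 -m crank '[[1,[0,0,0.1],[0,0,0]],[1,[0.2,0.22,0],[0,0,0]],[1,[0.2,0.23,0],[0,0,0]],[1,[0.18,0.24,0],[0,0,0]],[1,[0.18,0.24,0],[0,0,0]],[1,[0.16,0.25,0],[0,0,0]],[1,[0.15,0.26,0],[0,0,0]],[1,[0,0,0],[0,0,0]]]'; python3 -m crank '[[1,[0.13,0.27,0],[0,0,0]],[1,[0.12,0.28,0],[0,0,0]],[1,[0.1,0.28,0],[0,0,0]],[1,[0.09,0.28,0],[0,0,0]],[1,[0,0,0],[0,0,0]],[1,[0,0,0],[0,0,0]]]'
```

```text
clock: 11.78
position: [0.607, -0.0677, 0.0664]
ee_rot: [-0.5, 0.5, 0.5, 0.5]
ft_force: [-1.6, -3.1, -0.2]
grip_width: 0.149
clock: 12.28
position: [0.6112, -0.0567, 0.0665]
ee_rot: [-0.5, 0.5, 0.5, 0.5]
ft_force: [-0.3, -4.1, -0.5]
grip_width: 0.153
```

```bash
python3 -m crank '[[1,[0,0,-0.1],[0,0,0]],[1,[0,0,0],[0,0,0]]]' | grep -E "pos|force"; for i in 1 2 3; do python3 -m crank '[[1,[0.05,0.17,0],[0,0,0]],[1,[0,0,0],[0,0,0]]]' | grep -E "pos|force"; done
```

```text
position: [0.6118, -0.0569, 0.0662]
ft_force: [0.6, -2.9, 4.3]
position: [0.6122, -0.0558, 0.0661]
ft_force: [0.7, -5.4, 6.3]
position: [0.6127, -0.0546, 0.0661]
ft_force: [-0.2, -5.7, 5.0]
position: [0.6132, -0.053, 0.0661]
ft_force: [-0.4, -6.1, 5.3]
```

```bash
for i in 1 2 3; do python3 -m crank '[[1,[0.03,0.18,0],[0,0,0]],[1,[0,0,0],[0,0,0]]]' | grep -E "pos|force"; done
```

```text
position: [0.6134, -0.0511, 0.066]
ft_force: [0.1, -5.6, 5.1]
position: [0.6135, -0.049, 0.0658]
ft_force: [-0.3, -5.2, 3.0]
position: [0.6136, -0.0468, 0.0656]
ft_force: [0.0, -4.5, 2.6]
```

```bash
python3 -m crank '[[1,[0,0,-0.05],[0,0,0]],[1,[0,0,0],[0,0,0]],[1,[0,0,0],[0,0,0]]]' | grep -E "pos|force";python3 -m crank '[[1,[0.02,0.12,0],[0,0,0]],[1,[0,0,0],[0,0,0]]]' | grep -E "pos|force"
```

```text
position: [0.6135, -0.0469, 0.065]
ft_force: [-0.6, -4.5, 2.2]
position: [0.6137, -0.0454, 0.065]
ft_force: [0.2, -4.6, 2.1]
```

```bash
for i in 1 2; do python3 -m crank '[[1,[0,0,-0.05],[0,0,0]],[1,[0,0,0],[0,0,0]],[1,[0,0,0],[0,0,0]]]' | grep -E "pos|force";done
```

```text
position: [0.6137, -0.0455, 0.0645]
ft_force: [-0.6, -4.9, 1.2]
position: [0.6138, -0.0456, 0.064]
ft_force: [0.9, -4.1, 2.4]
```

```bash
for i in 1 2 3; do python3 -m crank '[[1,[0,0,-0.1],[0,0,0]],[1,[0,0,0],[0,0,0]],[1,[0,0,0],[0,0,0]]]' | grep -E "pos|force";done
```

```text
position: [0.6137, -0.0456, 0.0629]
ft_force: [-0.7, -4.3, 2.5]
position: [0.6137, -0.0456, 0.0619]
ft_force: [1.1, -4.6, 2.4]
position: [0.6137, -0.0456, 0.0609]
ft_force: [0.2, -5.0, 1.2]
```

```bash
python3 -m crank '[[1,[0,0,-0.1],[0,0,0]],[1,[0,0,-0.1],[0,0,0]],[1,[0,0,-0.1],[0,0,0]],[1,[0,0,0],[0,0,0]]]' | grep -E "pos|force";for i in 1 2; do python3 -m crank '[[1,[0,0,-0.1],[0,0,0]],[1,[0,0,0],[0,0,0]],[1,[0,0,0],[0,0,0]]]' | grep -E "pos|force";done
```

```text
position: [0.6136, -0.0456, 0.0578]
ft_force: [-0.5, -4.5, 1.9]
position: [0.6137, -0.0456, 0.0569]
ft_force: [-0.8, -4.1, 1.7]
position: [0.6137, -0.0456, 0.0559]
ft_force: [-0.4, -5.0, 2.0]
```

```bash
for i in 1 2 3; do python3 -m crank '[[1,[0,0,-0.05],[0,0,0]],[1,[0,0,0],[0,0,0]],[1,[0,0,0],[0,0,0]]]' | grep -E "pos|force";done
```

```text
position: [0.6138, -0.0456, 0.0555]
ft_force: [0.5, -4.3, 3.0]
position: [0.6139, -0.0456, 0.0552]
ft_force: [-0.4, -4.2, 3.9]
position: [0.6142, -0.0455, 0.055]
ft_force: [-0.3, -4.6, 6.2]
```

```bash
for i in 1 2; do python3 -m crank '[[1,[0,0,-0.05],[0,0,0]],[1,[0,0,0],[0,0,0]],[1,[0,0,0],[0,0,0]]]' | grep -E "pos|force";done
python3 - <<'E'
from h import *
c=[viewer.camera(n) for n in("wrist","scene","side")];o=[]
print(telemetry.get_obs()["position"],telemetry.get_obs()["torque"])
for k,q in zip(c,([.604,-.0455,.06],)+([.614,-.0455,.045],)*2):
    M=np.array(k["cam_to_world"]);K=np.array(k["intrinsics"]);a=M[:3,:3].T@(np.array(q)-M[:3,3]);x=np.array([a[0],-a[1]])/-a[2];x=x*(1+k["k1"]*(x@x))
    u,v=(K[:2,:2]@x+K[:2,2]).astype(int);h=60 if k is c[0] else 25
    o.append(cv2.resize(k["frame"][max(0,v-h):v+h,u-h:u+h,::-1],(266,266),interpolation=cv2.INTER_CUBIC))
cv2.imwrite("pics/y.png",np.hstack(o))
E
```

```text
position: [0.6145, -0.0455, 0.0549]
ft_force: [-0.7, -4.8, 8.0]
position: [0.6147, -0.0455, 0.0549]
ft_force: [0.0, -5.3, 12.2]
[ 0.61475494 -0.04555484  0.05485146] [-1.20444201  0.19766353  0.05840428]
```

View pics/y.png

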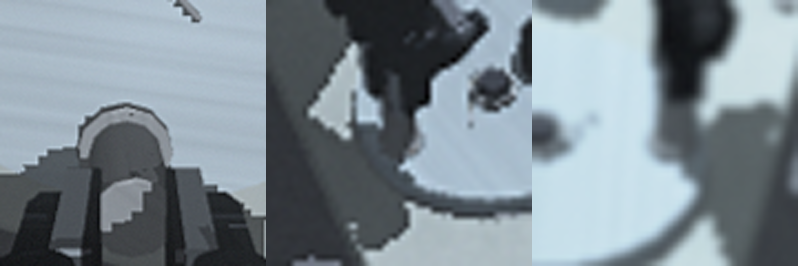

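```bash
python3 -m crank '[[1,[0,0,0.05],[0,0,0]],[1,[0,0,0],[0,0,0]]]' | grep -E "pos|force";for i in 1 2 3; do python3 -m crank '[[1,[0,-0.05,0],[0,0,0]],[1,[0,0,0],[0,0,0]]]' | grep -E "pos|force";done
```

```text
position: [0.6144, -0.0456, 0.0549]
ft_force: [-1.2, -4.5, 8.9]
position: [0.6144, -0.0459, 0.0549]
ft_force: [0.5, -5.3, 8.4]
position: [0.6145, -0.0463, 0.0549]
ft_force: [-0.8, -4.4, 9.0]
position: [0.6144, -0.0467, 0.0549]
ft_force: [-0.9, -3.3, 9.1]
```

```bash
for i in 1 2 3 4; do python3 -m crank '[[1,[0,-0.05,0],[0,0,0]],[1,[0,0,0],[0,0,0]]]' | grep -E "pos|force";done
```

```text
position: [0.6144, -0.0471, 0.0549]
ft_force: [0.4, -3.4, 8.7]
position: [0.6144, -0.0476, 0.0549]
ft_force: [0.7, -2.5, 8.3]
position: [0.6144, -0.0481, 0.0548]
ft_force: [-0.3, -3.8, 8.1]
position: [0.6144, -0.0486, 0.0549]
ft_force: [-0.9, -3.4, 9.0]
```

```bash
for i in 1 2 3; do python3 -m crank '[[1,[0,-0.05,0],[0,0,0]],[1,[0,0,0],[0,0,0]]]' | grep -E "pos|force";done
```

```text
position: [0.6143, -0.049, 0.0548]
ft_force: [-0.5, -4.1, 7.8]
position: [0.6143, -0.0493, 0.0548]
ft_force: [0.2, -2.6, 8.6]
position: [0.6143, -0.0496, 0.0548]
ft_force: [-0.9, -3.3, 7.8]
```

```bash
for i in 1 2; do python3 -m crank '[[1,[0,-0.05,0],[0,0,0]],[1,[0,0,0],[0,0,0]],[1,[0,0,0],[0,0,0]]]' | grep -E "pos|force";done
python3 - <<'E'
from h import *
print(telemetry.get_obs()["grip_width"],telemetry.get_obs()["torque"],telemetry.get_obs()["clock"])
c=marks("wrist",["pin_center","pin_tip","wheel_bore","wheel_hub"]);save(c,"w5.png")
for n in ("scene","side"): marks(n,["pin_center","pin_tip"])
E
```

```text
position: [0.6143, -0.0499, 0.0548]
ft_force: [-0.2, -2.7, 8.1]
position: [0.6142, -0.0501, 0.0547]
ft_force: [-0.4, -1.7, 7.3]
0.15173822134813003 [-0.30503569  0.09772806 -0.11435962] 19.6833
wrist pin_center [([608.9, -48.8, 54.8], 0.72)]
wrist pin_tip [([611.7, -52.4, 15.6], 0.59)]
wrist wheel_bore []
wrist wheel_hub [([550.9, -42.4, 42.0], 0.58)]
scene pin_center [([617.9, -52.5, 46.5], 0.58)]
scene pin_tip [([619.6, -52.1, 14.2], 0.65)]
side pin_center [([613.0, -50.2, 48.1], 0.51)]
side pin_tip [([613.7, -51.8, 17.6], 0.58), ([639.8, -71.2, 28.1], 0.17)]
```

View pics/w5.png

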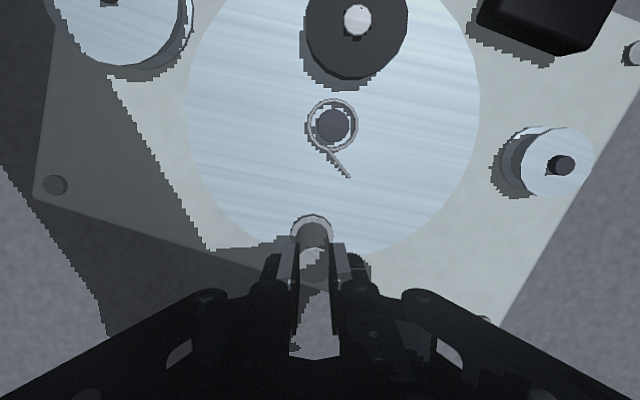

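```bash
python3 -m crank '[[1,[0,-0.05,0],[0,0,0]],[1,[0,0,0.04],[0,0,0]],[1,[0,-0.03,0],[0,0,0]],[1,[0,0,0],[0,0,0]],[1,[0,0,0],[0,0,0]]]' | grep -E "pos|force"; python3 -m crank '[[0.8,[0,0,0],[0,0,0]],[0.7,[0,0,0],[0,0,0]],[0.6,[0,0,0],[0,0,0]],[0.5,[0,0,0],[0,0,0]],[0.5,[0,0,0],[0,0,0]],[0.5,[0,0,0],[0,0,0]]]' 20
python3 - <<'E'
from h import *
c=marks("wrist",["pin_center","pin_tip"]);save(c,"w6.png")
for n in ("scene","side"): marks(n,["pin_center","pin_tip"])
E
```

```text
position: [0.6139, -0.051, 0.0547]
ft_force: [-0.1, 1.5, 5.3]
clock: 21.15
position: [0.6136, -0.0523, 0.0542]
ee_rot: [-0.5, 0.5, 0.5, 0.5]
ft_force: [0.0, -0.3, 0.5]
grip_width: 0.5
wrist pin_center [([612.2, -51.0, 52.6], 0.85)]
wrist pin_tip [([611.5, -53.1, 16.9], 0.65)]
scene pin_center [([616.6, -52.1, 48.2], 0.54)]
scene pin_tip [([614.8, -51.5, 13.5], 0.52)]
side pin_center []
side pin_tip [([615.4, -50.2, 16.8], 0.39)]
```

View pics/w6.png

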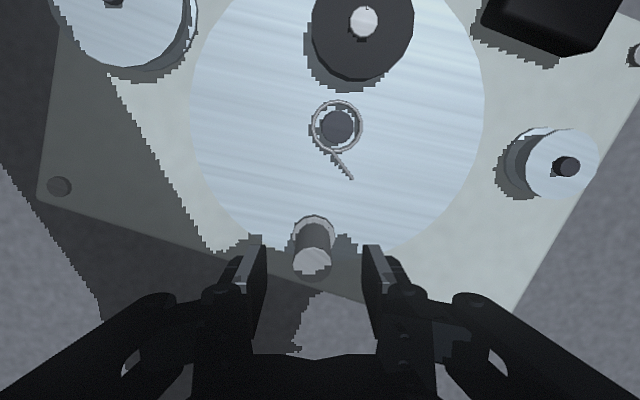

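```bash
python3 -m crank '[[0.5,[0,0,1],[0,0,0]],[0.5,[0,0,2],[0,0,0]],[0.5,[0,0,3],[0,0,0]],[0.5,[0,0,3],[0,0,0]],[0.5,[0,0,3],[0,0,0]],[0.5,[-1,0,2],[0,0,0]],[0.5,[-3,0,0],[0,0,0]],[0.5,[-3,0,0],[0,0,0]],[0.5,[-2,0,0],[0,0,0]],[0.5,[0,0,0],[0,0,0]],[0.5,[0,0,0],[0,0,0]]]'
python3 - <<'E'
from h import *
o=[]
for n in ("wrist","scene","side"):
    k=marks(n,["pin_center","pin_tip","wheel_hub"])
    P=[]
    for q in ([.6135,-.0515,.06],[.6135,-.0515,.082],[.6135,-.0515,.042],[.6135,-.0515,.049]):
        M=np.array(k["cam_to_world"]);K=np.array(k["intrinsics"]);a=M[:3,:3].T@(np.array(q)-M[:3,3]);x=np.array([a[0],-a[1]])/-a[2];x=x*(1+k["k1"]*(x@x));P.append(K[:2,:2]@x+K[:2,2])
    print(np.round(P,1).tolist())
    u,v=P[0].astype(int);h=40 if n=="wrist" else 20
    o.append(cv2.resize(k["frame"][max(0,v-h):v+h,u-h:u+h,::-1],(266,266),interpolation=cv2.INTER_CUBIC))
cv2.imwrite("pics/z.png",np.hstack(o))
E
```

```text
clock: 22.52
position: [0.5235, -0.0528, 0.1955]
ee_rot: [0.501, -0.5, -0.499, -0.5]
ft_force: [0.1, 0.2, -0.0]
grip_width: 0.504
wrist pin_center [([611.5, -52.9, 55.1], 0.61), ([613.8, -53.7, 12.3], 0.53)]
wrist pin_tip [([610.1, -51.6, 12.1], 0.95)]
wrist wheel_hub [([553.7, -40.5, 43.0], 0.96), ([619.0, -298.7, 2.1], 0.49)]
[[315.6, 276.2], [315.7, 287.6], [315.6, 267.9], [315.6, 271.0]]
scene pin_center [([620.5, -52.9, 48.6], 0.41)]
scene pin_tip [([617.0, -49.1, 12.0], 0.66)]
scene wheel_hub [([556.4, -41.3, 44.1], 0.95)]
[[284.4, 196.8], [283.8, 191.4], [284.8, 201.1], [284.6, 199.4]]
side pin_center [([614.6, -50.0, 48.5], 0.59)]
side pin_tip [([613.0, -48.2, 15.4], 0.71)]
side wheel_hub [([555.3, -44.2, 40.0], 0.73)]
[[341.7, 209.7], [342.2, 202.9], [341.4, 215.1], [341.5, 213.0]]
```

View pics/z.png

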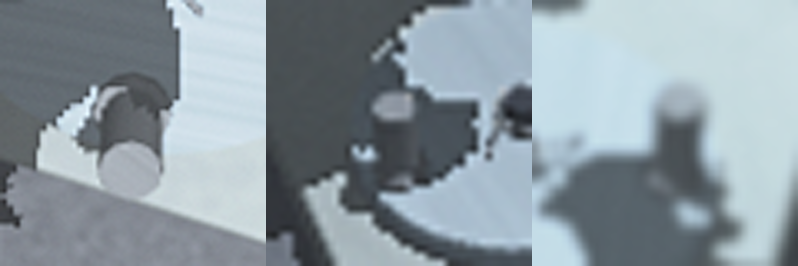

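```bash
python3 - <<'E'
from h import *
print(manip.hand_in())
E
```

```text
the job is handed in; nothing more can be done
None
```

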